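# Sound the depth of the tall tumbler with a dipstick

### The job

Gauge how deep the taller of the two steel tumblers is: lift the wooden dipstick out of its stand by its thick head and lower it, thin end down, into the taller tumbler until it touches the bottom, and only then let go. Leave the dipstick standing in the tumbler (it may lean on the rim) and leave both tumblers upright where they are.

Things in the scene. Friction and masses are not known exactly. Their poses are not given: they have to be found in the camera images.
- dipstick_head (a point): Centre of the thick round head (28 mm across, 40 mm tall; grip it here) on top of a plain dark-wood dipstick, 180 mm overall, 35 g. Below the head a 14 mm round rod, 140 mm long, with thin pale rings every 20 mm. z axis points up the stick. It starts upright, loose, in a 30 mm deep blind hole in a fixed wooden block 80 x 80 x 40 mm, so this point begins 170 mm above the bench.
- dipstick_foot (a point): Centre of the dipstick's flat lower end, 160 mm below the centre of the head along the stick (10 mm above the bench at the start; 40 mm clears the block, which has 1.5 mm play round the rod).
- tall_tumbler_in (a point): Centre of the inner floor (6 mm above the underside) of the taller of two open, empty, round steel tumblers; z axis up. Outside 120 mm tall, 68 mm across at the rim; inside about 62 mm across at the mouth, 58 mm at the floor, 114 mm deep. Loose on the bench, about 0.3 kg. With the dipstick at the bottom its head stays wholly above the rim.
- short_tumbler_in (a point): Centre of the inner floor of the shorter tumbler, 6 mm above its underside: same shape and steel, 68 mm across, but only 75 mm tall. Loose, about 0.22 kg. Not to be used.
There are look-alikes about, which are no part of the job. Of the things that look like the part that bears dipstick_head, the larger one is meant.

How it is judged:
By the outcome, as a careful person would: the job done as asked, in the order asked, and still so for the second after the job is handed in, with the robot touching nothing.
It also fails if it takes over 45 s, if anything falls off the work surface, if the arm or the gripper's body presses on something with over 40 N, if the wrist force passes 120 N, or if a joint passes its speed limit or range.

### The arm

A 7-joint arm with a two-finger parallel gripper is mounted at the origin on the work surface. World frame = base frame: x ahead of the robot, y to its left, z up, the work surface at z = 0. Lengths are in mm, angles in rad, forces in N, time in s.
With the tool pointing down it reaches from about 350 to 900 mm from the base axis. Payload 8.1 kg.
Tool frame: the origin (TCP) lies on the mounting face of the last link; the fingertips stand 178 mm ahead of it and the grasp point (between the pads) lies 159 mm ahead of it (bot.tip_extent is the distance from the TCP to the fingertips, in mm); z points along the fingers, y is the line along which they close (so a half turn about z gives the same grasp; the last joint's range is limited). The gripper opens to 92 mm and grips with 3 to 60 N. Pads are 19 mm wide; open, the fingers measure 130 mm over their backs; the gripper's body (75 mm by 190 mm) begins 47 mm behind the grasp point.
Start: joints at [-1.258, 0.434, 0.025, 1.573, -0.012, 1.134, -0.075], TCP at [252.475, 571.742, 404.742] pointing down, gripper open.
Joint ranges: [-2.62, 2.62], [-0.44, 2.09], [-1.27, 1.32], [0.08, 2.57], [-1.32, 4.46], [0.12, 2], [-2.74, 2.74]. Speed limits (rad/s): [2.22, 2.22, 3.01, 3.01, 3.14, 3.14, 3.14].

### API

Orientations are given as a unit quaternion [w, x, y, z].
In Python, from rig import telemetry, eyes, bot, nets gives the robot as it stands.
- The arm moves only by the tool apply_moves, never from a script. Its arguments are lists of equal length, an entry for each row: "jaw": the opening, from -1 (shut) to 1 (fully open), so that 0 is half open; "translation": the shift along the tool's x, y, z in units of 500 mm (1.0 is 500 mm), a list of three; "twist": the turn, a rotation vector about the tool's x, y, z in units of 2 rad (1.0 is 2 rad), a list of three. In form: {"jaw": [jaw, ...], "translation": [[dx, dy, dz], ...], "twist": [[ax, ay, az], ...]}. A call has 1 to 20 rows; each row is the pose to reach, as a shift and turn from the pose commanded when the call began, along the tool's axes at that moment; what a row does not reach only later rows make up. A row lasts 1/8 s, in which the tool goes at most 62.5 mm and 10.7 degrees, less where a joint would pass 70% of its speed; a pose out of reach is approached as far as the arm can. A call with a number of a shift or a turn outside -1 to 1 is refused whole. A call with a gripper value outside its range is refused whole. The fingers move at their own pace and stop on an object; the grip force is fixed at half the most. Time passes only in rows, so rows that repeat a pose let the fingers close. It gives the time, the measured TCP pose, the force, the opening and the grip force at its end, in the units of the state.
- telemetry.get_state(): the state, without advancing time (a new reading comes with each control period).
- eyes.snapshot(name): name is "scene" or "top" or "wrist"; returns the picture (400x640x3 uint8, red, green, blue); there is no depth.
- eyes.camera_model(name): a dict with "fx", "fy", "cx", "cy" (pixels), "origin" and "attitude" of the camera in the world. Camera axes: x right, y down, z forward; pixel columns grow to the right and rows downward; lengths in mm; the calibration is good to about 2 mm. A picture is of the moment at which its call begins: read the wrist's pose just before it. camera_model takes no time and is no camera call; for the wrist camera it gives the pose at the moment of the call.
- bot.sign_off(): hands the job in; it is judged then, once.
Trained networks look in the newest picture that a camera, given by its name, has taken for a name from the list of things; names that differ only in an ending like _2 or _b are one class to them, and where a whole thing is asked for, a point or a joint stands for the part that bears it (a point fixed in the world has none). Each returns a list of dicts, best first, with "score" (0 to 1); they miss things now and then, are a little off and sometimes report something else, mostly with a low value. They report only what shows in the picture. A call takes as long as a camera call. They do not tell look-alikes from the thing itself.
- nets.trace(name, camera): "mask" (400x640 bool, what is visible of it) and "extent" ([left, top, right, bottom] in pixels, round what is visible of it).
The state is a dict: "time_s": time; "qpos": joint angles; "joint_vel": joint speeds; "joint_torque": joint torques, N m; "tool_pos": TCP position; "orientation": TCP orientation; "wrist_force": force on the tool from outside, world axes, zero at the start; "wrist_torque": the same for the moment, N m; "width": finger opening in mm; "gripper_force": force on a finger pad.
Only numpy, scipy, OpenCV 4.12 (cv2) and the standard library are available. Lean on these libraries where they do the work, as an engineer would, in place of code of your own. Each camera call takes 0.05 s, during which the arm holds its last target. There are 200 camera calls.

## Working session

There is one attempt and no reset: what is moved stays moved. The work goes in short steps, Python scripts to look and compute and a tool call to move; the robot and the scene stay as the last step left them, time stands still between calls to the robot, and variables do not carry over. Pictures are saved under pics/ and viewed, at most 10 in all, crops included, and the job is handed in when it is done.

Besides the shell and the picture viewer there is one more tool, called as name(argument=value, ...) on one line, values as JSON. apply_moves: Moves the arm, as the interface text tells. Shifts and turns lie within -1 to 1; 1 stands for 500 mm of shift or 2 rad of turn. Its arguments: {"type":"object","properties":{"jaw":{"type":"array","items":{"type":"number"}},"translation":{"type":"array","items":{"type":"array","items":{"type":"number"}}},"twist":{"type":"array","items":{"type":"array","items":{"type":"number"}}}},"required":["jaw","translation","twist"]}

```bash
mkdir -p pics; cat > h.py <<'E'
import numpy as np, cv2
from scipy.spatial.transform import Rotation as R
from rig import telemetry, eyes, bot, nets
def quat(q): return R.from_quat([q[1],q[2],q[3],q[0]]).as_matrix()
def cam(n):
    c=eyes.camera_model(n); A=np.array(c['attitude'])
    c['R']=A if A.shape==(3,3) else quat(A); c['o']=np.array(c['origin']); return c
def ray(c,u,v):
    d=c['R']@np.array([(u-c['cx'])/c['fx'],(v-c['cy'])/c['fy'],1]); return d/np.linalg.norm(d)
def atz(c,u,v,z):
    d=ray(c,u,v); return c['o']+d*(z-c['o'][2])/d[2]
def proj(c,p):
    q=c['R'].T@(np.array(p)-c['o']); return c['fx']*q[0]/q[2]+c['cx'],c['fy']*q[1]/q[2]+c['cy']
def tri(cs,uvs):
    A=np.zeros((3,3));b=np.zeros(3)
    for c,(u,v) in zip(cs,uvs):
        d=ray(c,u,v);P=np.eye(3)-np.outer(d,d);A+=P;b+=P@c['o']
    return np.linalg.solve(A,b)
def save(im,f): cv2.imwrite('pics/'+f,im[:,:,::-1])
E
python3 - <<'E'
from h import *
for n in ['scene','top']:
    im=eyes.snapshot(n); save(im,n+'0.png'); c=cam(n); print(n,c['o'].round(),c['R'].round(2).tolist(),c['fx'])
    for k in ['dipstick_head','tall_tumbler_in','short_tumbler_in']:
        for d in nets.trace(k,n): print(k,round(d['score'],2),np.round(d['extent']))
s=telemetry.get_state();print(s['time_s'],s['tool_pos'],s['orientation'],s['width'],quat(s['orientation']).round(3))
a=cv2.imread('pics/scene0.png')
E
```

```text
scene [947. 544. 616.] [[-0.78, 0.37, -0.51], [0.63, 0.44, -0.64], [-0.02, -0.82, -0.58]] 416.08431441163674
dipstick_head 0.75 [320. 180. 331. 246.]
dipstick_head 0.61 [360. 192. 367. 242.]
tall_tumbler_in 0.97 [378. 280. 424. 356.]
tall_tumbler_in 0.64 [266. 174. 294. 210.]
short_tumbler_in 0.71 [269. 176. 298. 212.]
top [ 339.   26. 1136.] [[-0.03, -0.99, 0.16], [-1.0, 0.02, -0.03], [0.03, -0.16, -0.99]] 458.7813074357731
dipstick_head 0.74 [308. 182. 324. 202.]
dipstick_head 0.42 [311. 235. 319. 242.]
tall_tumbler_in 0.69 [195. 165. 236. 202.]
short_tumbler_in 0.56 [394. 198. 426. 229.]
0.4 [252.46797788 571.71871859 404.60308673] [-8.62345605e-06  2.06458283e-01  9.78455398e-01 -1.04226487e-04] 91.3777685795868 [[-0.915  0.404 -0.   ]
 [ 0.404  0.915 -0.   ]
 [-0.    -0.    -1.   ]]
```

View pics/scene0.png

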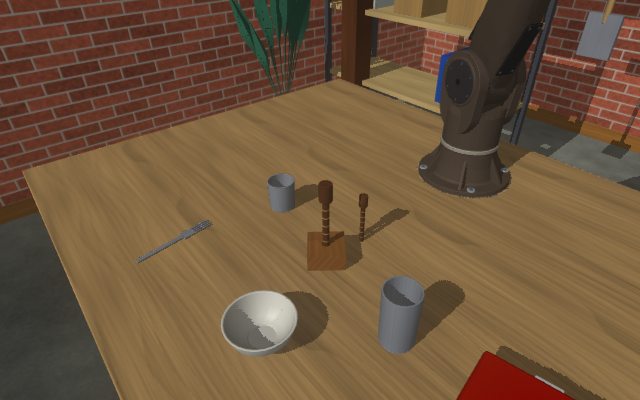

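View pics/top0.png

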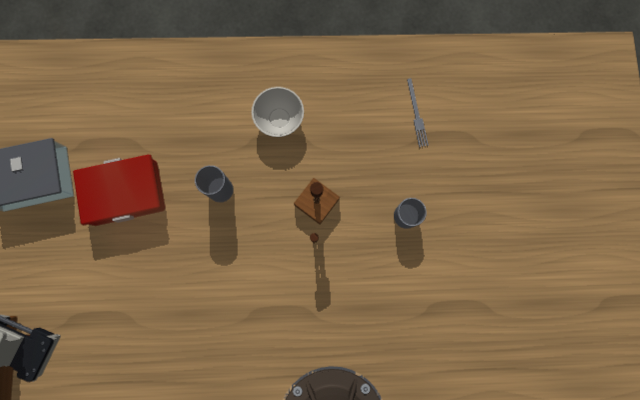

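The larger stick stands in the block at scene (326,213), top (316,190). The look-alike is a thinner stick at scene (363,217), top (314,238). The tall tumbler is at scene (401,315), top (213,183), and the short one at scene (282,193), top (410,213). I choose the stick in the block and the taller tumbler.

```bash
python3 - <<'E'
from h import *
s=cv2.imread('pics/scene0.png');t=cv2.imread('pics/top0.png')
a=cv2.resize(s[170:280,305:385],None,fx=5,fy=5,interpolation=2)
b=cv2.resize(s[265:365,365:435],None,fx=5,fy=5,interpolation=2)
c=cv2.resize(t[150:250,190:340],None,fx=5,fy=5,interpolation=2)
cv2.imwrite('pics/crop1.png',cv2.resize(np.hstack([a,cv2.copyMakeBorder(b,0,50,0,0,0)]),(750,550)))
cs=cam('scene');ct=cam('top')
h=tri([cs,ct],[(326,193),(316.5,189)]);r=tri([cs,ct],[(402.5,291.5),(210.5,180.5)])
print(h,r)
for c in (cs,ct): print(proj(c,h),proj(c,[*h[:2],10]),proj(c,r),proj(c,[r[0],r[1],0]))
cv2.imwrite('pics/crop2.png',c if 0 else cv2.resize(t[150:250,190:340],(750,500),interpolation=2))
E
```

```text
[523.95937336  23.31894626 166.35516047] [560.35862809 261.21077773 113.44063422]
(np.float64(325.0730928215652), np.float64(192.8535723958962)) (np.float64(325.7941273873123), np.float64(253.07369565497999)) (np.float64(402.18077902670774), np.float64(291.4627370992756)) (np.float64(395.92693778794205), np.float64(336.18118871922303))
(np.float64(315.92546986530886), np.float64(189.6222168443725)) (np.float64(316.0355189610134), np.float64(201.41296752245637)) (np.float64(210.3211128509642), np.float64(180.63833448276063)) (np.float64(220.68515491052713), np.float64(190.0056055345328))
```

View pics/crop1.png

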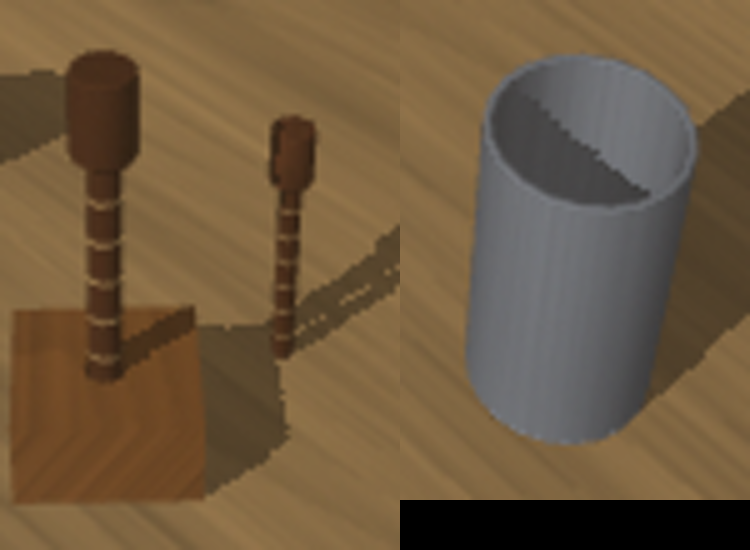

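View pics/crop2.png

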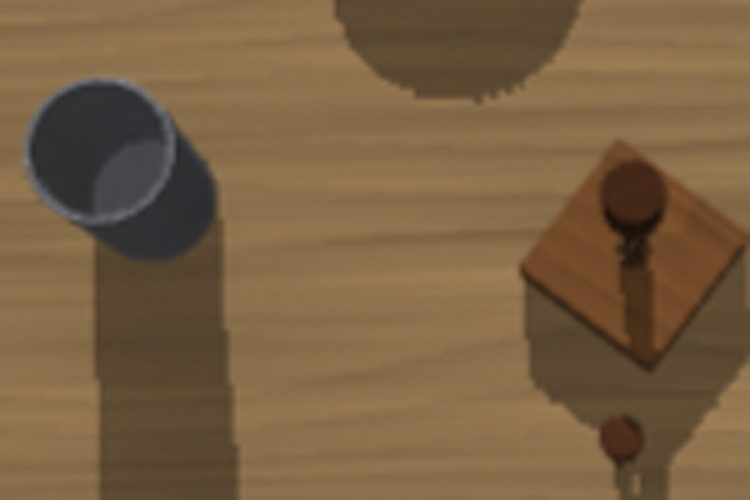

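The crops confirm it: the thick-headed stick is in the block, and the tall open tumbler stands apart. The head is near (524,23,168) and the rim near (560,261,115). I'll move close for wrist views.

apply_moves(jaw=[1,1,1,1,1,1,1,1,1,1,1,1,1,1], translation=[[-0.8,-0.67,-0.08],[-0.8,-0.67,-0.08],[-0.8,-0.67,-0.08],[-0.8,-0.67,-0.08],[-0.8,-0.67,-0.08],[-0.8,-0.67,-0.08],[-0.8,-0.67,-0.08],[-0.8,-0.67,-0.08],[-0.8,-0.67,-0.08],[-0.8,-0.67,-0.08],[-0.8,-0.67,-0.08],[-0.8,-0.67,-0.08],[-0.8,-0.67,-0.08],[-0.8,-0.67,-0.08]], twist=[[0,0,0],[0,0,0],[0,0,0],[0,0,0],[0,0,0],[0,0,0],[0,0,0],[0,0,0],[0,0,0],[0,0,0],[0,0,0],[0,0,0],[0,0,0],[0,0,0]])

```text
time_s: 2.15
tool_pos: [482.9, 104.2, 444.7]
orientation: [-0.0, 0.206, 0.979, 0.0]
wrist_force: [0.7, -0.1, 0.9]
width: 91.6
gripper_force: 0.0
```

```bash
cat > w.py <<'E'
from h import *
import sys,pickle
s=telemetry.get_state();c=cam('wrist');im=eyes.snapshot('wrist');save(im,sys.argv[1]+'.png');c2=dict(c)
print(s['time_s'],s['tool_pos'].round(1) if hasattr(s['tool_pos'],'round') else s['tool_pos'],s['width'],np.array(s['qpos']).round(2),s['orientation'])
print(c['o'].round(1),c['R'].round(2).tolist(),c['fx'])
pickle.dump(c,open(sys.argv[1]+'.pkl','wb'))
for p in ([524,23,168],[524,23,188],[560,261,115]): print(proj(c,p))
for k in ['dipstick_head','tall_tumbler_in']:
    for d in nets.trace(k,'wrist'): print(k,round(d['score'],2),np.round(d['extent']))
E
python3 w.py w1
```

```text
2.15 [482.9 104.2 444.7] 91.64488482169486 [-0.56  0.18  0.28  1.84 -0.06  1.13  0.9 ] [-5.13471248e-05  2.05994494e-01  9.78553149e-01  1.57100298e-05]
[407.6 137.3 425.5] [[0.4, 0.87, 0.28], [0.92, -0.38, -0.12], [0.0, 0.3, -0.95]] 275.3901189521382
(np.float64(268.59377590025), np.float64(265.3856842508849))
(np.float64(264.77091135107753), np.float64(275.9669867816243))
(np.float64(471.9479253114514), np.float64(194.36668152272847))
dipstick_head 0.88 [234. 156. 267. 181.]
dipstick_head 0.62 [254. 213. 291. 277.]
tall_tumbler_in 0.63 [417. 154. 508. 222.]
```

View pics/w1.png

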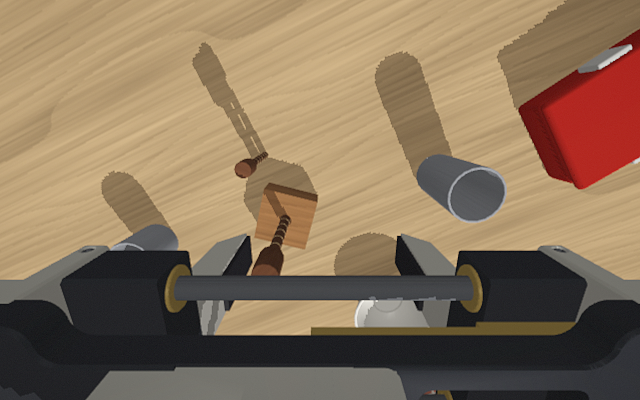

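The wrist view shows the head partly hidden at about (266,262), the block at (286,217), the look-alike at (245,168), and the tall tumbler rim centred near (477,194). I'll shift to uncover the head for a second view.

apply_moves(jaw=[1,1,1], translation=[[-0.16,0,0],[-0.16,0,0],[-0.16,0,0]], twist=[[0,0,0],[0,0,0],[0,0,0]])

```text
time_s: 2.68
tool_pos: [556.9, 70.7, 444.2]
orientation: [-0.0, 0.207, 0.978, -0.0]
wrist_force: [-0.2, -0.2, -0.1]
width: 91.7
gripper_force: 0.0
```

```bash
python3 w.py w2
```

```text
2.675 [556.9  70.7 444.2] 91.66456740058152 [-0.47  0.3   0.32  1.69 -0.1   1.16  1.04] [-2.00823014e-04  2.07425658e-01  9.78250667e-01 -4.34736196e-04]
[481.8 104.1 425.1] [[0.41, 0.87, 0.27], [0.91, -0.39, -0.12], [-0.0, 0.3, -0.95]] 275.3901189521382
(np.float64(264.6229615756536), np.float64(191.68993618982648))
(np.float64(260.0911897891798), np.float64(197.6494756448592))
(np.float64(485.35328282790283), np.float64(121.96935373748752))
dipstick_head 0.72 [225.  82. 262. 107.]
dipstick_head 0.69 [245. 161. 290. 213.]
tall_tumbler_in 0.64 [421.  91. 525. 150.]
```

View pics/w2.png

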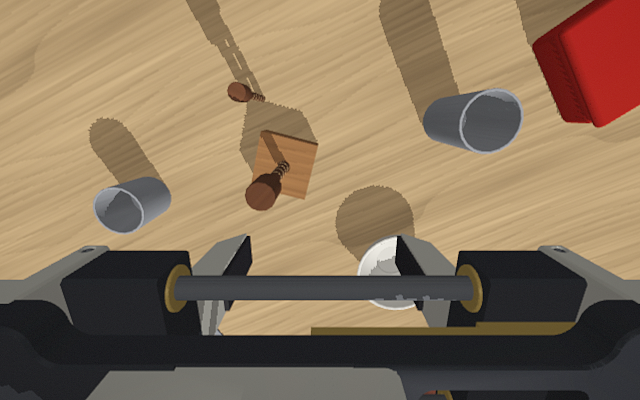

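The head's top disc centres near (261,195), and the tall rim near (491,121). I'll refine both with all views.

```bash
python3 - <<'E'
from h import *
import pickle
cs,ct=cam('scene'),cam('top');w1,w2=[pickle.load(open(f+'.pkl','rb')) for f in('w1','w2')]
def show(n,C,U):
    p=tri(C,U);print(n,p.round(1),[(np.array(proj(c,p))-u).round(1).tolist() for c,u in zip(C,U)])
show('rim',[cs,ct,w1,w2],[(402.5,291.5),(210.3,180.3),(477,194.5),(491,121)])
show('rimw',[w1,w2],[(477,194.5),(491,121)])
show('headtop',[cs,ct,w2],[(325.3,184.5),(316.5,188.5),(261,196)])
show('base',[cs,ct,w1,w2],[(326,245),(316.5,200),(286.5,216),(283.5,163)])
for z in(40,): print('base w z40',atz(w1,286.5,216,z),atz(w2,283.5,163,z))
print('headtop w2 z190',atz(w2,261,196,190),'rim w2 z120',atz(w2,491,121,120),'top',atz(ct,210.3,180.3,120),atz(ct,316.5,188.5,190))
E
```

```text
rim [561.2 263.6 117. ] [[0.7, -0.5], [-1.4, -0.3], [-1.7, 0.4], [-1.9, 1.1]]
rimw [560.4 264.6 119.3] [[-0.0, -0.0], [0.0, 0.0]]
headtop [523.1  22.8 184.7] [[-0.1, 0.1], [-0.3, -0.1], [-0.8, -0.2]]
base [521.8  23.7  30.6] [[0.6, 0.5], [-0.6, 0.9], [-1.2, 1.1], [0.2, 1.6]]
base w z40 [518.1994818   28.82549224  40.        ] [518.64022894  26.29514575  40.        ]
headtop w2 z190 [522.61259267  25.14170063 190.        ] rim w2 z120 [560.19467889 264.19835468 120.        ] top [559.71593919 259.75958134 120.        ] [521.81577445  22.12374257 190.        ]
```

apply_moves(jaw=[1,1,1,1,1,1,1,-1,-1,-1,-1,-1,-1], translation=[[0.025,-0.113,0],[0.025,-0.113,0],[0.025,-0.113,0.08],[0.025,-0.113,0.15],[0.025,-0.113,0.2],[0.025,-0.113,0.226],[0.025,-0.113,0.226],[0.025,-0.113,0.226],[0.025,-0.113,0.226],[0.025,-0.113,0.226],[0.025,-0.113,0.226],[0.025,-0.113,0.226],[0.025,-0.113,0.226]], twist=[[0,0,0],[0,0,0],[0,0,0],[0,0,0],[0,0,0],[0,0,0],[0,0,0],[0,0,0],[0,0,0],[0,0,0],[0,0,0],[0,0,0],[0,0,0]])

```text
time_s: 4.45
tool_pos: [522.0, 24.7, 331.7]
orientation: [0.0, 0.206, 0.978, 0.0]
wrist_force: [-0.0, -0.3, -0.4]
width: 36.2
gripper_force: 0.0
```

apply_moves(jaw=[-1,-1,-1,-1], translation=[[0,0,0],[0,0,0],[0,0,0],[0,0,0]], twist=[[0,0,0],[0,0,0],[0,0,0],[0,0,0]])

```text
time_s: 4.95
tool_pos: [522.0, 24.7, 331.7]
orientation: [0.0, 0.206, 0.978, 0.0]
wrist_force: [0.3, 0.8, 0.8]
width: 27.2
gripper_force: 30.0
```

apply_moves(jaw=[-1,-1,-1,-1,-1,-1,-1,-1,-1,-1], translation=[[0,0,-0.02],[0,0,-0.05],[0,0,-0.09],[0,0,-0.14],[0,0,-0.2],[0,0,-0.26],[0,0,-0.31],[0,0,-0.34],[0,0,-0.34],[0,0,-0.34]], twist=[[0,0,0],[0,0,0],[0,0,0],[0,0,0],[0,0,0],[0,0,0],[0,0,0],[0,0,0],[0,0,0],[0,0,0]])

```text
time_s: 6.2
tool_pos: [521.7, 24.8, 500.9]
orientation: [-0.001, 0.206, 0.978, -0.0]
wrist_force: [-0.5, 0.6, -0.9]
width: 27.3
gripper_force: 30.0
```

```bash
python3 - <<'E'
from h import *
s=telemetry.get_state();p=np.array(s['tool_pos']);print(p,s['width'],s['wrist_force'],s['orientation'])
Rm=quat(s['orientation'])
d=Rm.T@(np.array([560.5,263,0])-[p[0],p[1],0]);print('delta tool /500',d/500)
a=[]
for n in('scene','top'):
    im=eyes.snapshot(n);save(im,n+'1.png');c=cam(n)
    h=p+Rm@[0,0,159];f=h-[0,0,160];print(n,proj(c,h),proj(c,f))
    u,v=map(int,proj(c,(h+f)/2));k=im[max(v-70,0):v+70,max(u-45,0):u+45];a.append(cv2.resize(k,(360,560),interpolation=2))
save(np.hstack(a),'crop3.png')
E
```

```text
[521.7277745   24.77986674 500.93505963] 27.29201179537034 [-0.48768994  0.62428227 -0.87434539] [-5.63340524e-04  2.06416652e-01  9.78464002e-01 -2.14674642e-04]
delta tool /500 [ 1.21518201e-01  4.67163529e-01 -1.81708894e-04]
scene (np.float64(325.681033888252), np.float64(106.7495829964247)) (np.float64(326.43998639831364), np.float64(185.97107697611025))
top (np.float64(314.97697101885007), np.float64(172.40190862165275)) (np.float64(315.26354774817503), np.float64(189.38141803895192))
```

View pics/crop3.png

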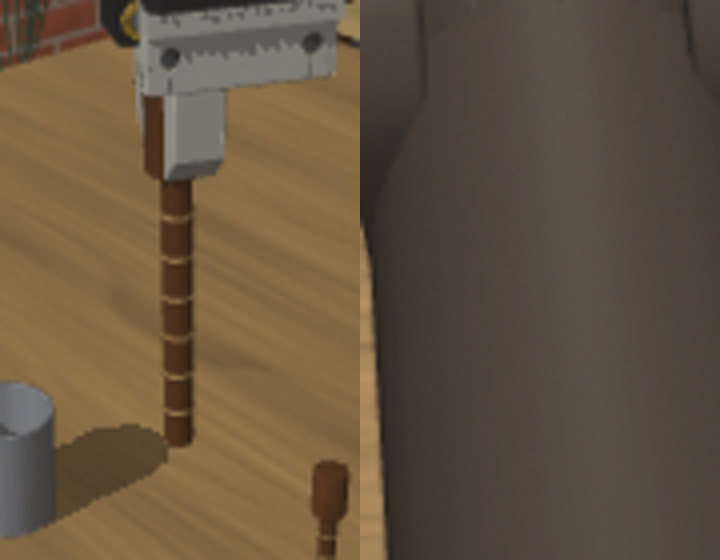

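The crop shows the stick held straight, with its foot at scene (325.5,187) as predicted. I'll carry it over the tall tumbler and check the view before inserting.

apply_moves(jaw=[-1,-1,-1,-1,-1,-1,-1,-1,-1,-1,-1,-1], translation=[[0.012,0.04,0],[0.03,0.11,0],[0.05,0.19,0],[0.07,0.27,0],[0.09,0.35,0],[0.11,0.42,0],[0.122,0.467,0],[0.122,0.467,0],[0.122,0.467,0.04],[0.122,0.467,0.06],[0.122,0.467,0.06],[0.122,0.467,0.06]], twist=[[0,0,0],[0,0,0],[0,0,0],[0,0,0],[0,0,0],[0,0,0],[0,0,0],[0,0,0],[0,0,0],[0,0,0],[0,0,0],[0,0,0]])

```text
time_s: 7.8
tool_pos: [560.7, 262.6, 472.4]
orientation: [0.0, 0.207, 0.978, 0.0]
wrist_force: [-0.1, -0.6, 0.3]
width: 27.5
gripper_force: 30.0
```

```bash
python3 - <<'E'
from h import *
s=telemetry.get_state();p=np.array(s['tool_pos']);print(p,s['width'],s['wrist_force'])
im=eyes.snapshot('scene');c=cam('scene');f=p-[0,0,319];print('foot',proj(c,f),'rim c',proj(c,[p[0],p[1],120]))
w=eyes.snapshot('wrist');
for d in nets.trace('tall_tumbler_in','scene')[:2]: print(d['score'],d['extent'])
save(np.hstack([cv2.resize(im[180:370,340:460],(360,570),interpolation=2),cv2.resize(w[80:400,200:447],(440,570))]),'crop4.png')
E
```

```text
[560.70209523 262.5748694  472.42534311] 27.497885596207702 [-0.10444134 -0.62887485  0.28813865]
foot (np.float64(405.2075451560494), np.float64(274.1187013355495)) rim c (np.float64(403.08090277725535), np.float64(289.200081752023))
0.93 [376.6, 278.9, 423.4, 354.5]
```

View pics/crop4.png

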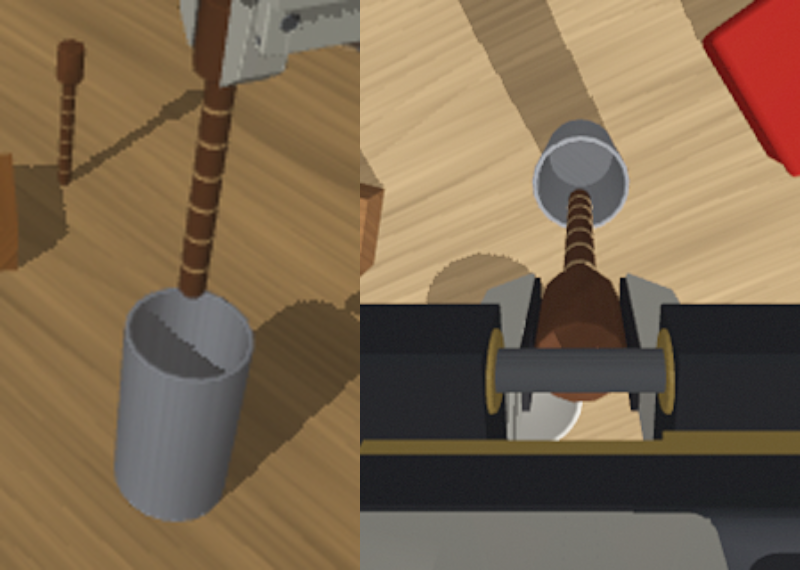

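The foot hangs over the mouth: foot at scene (404.5,277), rim centre at (403,291), both near prediction. Lowering now.

apply_moves(jaw=[-1,-1,-1,-1,-1,-1,-1,-1,-1,-1], translation=[[0,0,0.03],[0,0,0.06],[0,0,0.1],[0,0,0.14],[0,0,0.18],[0,0,0.21],[0,0,0.24],[0,0,0.26],[0,0,0.27],[0,0,0.27]], twist=[[0,0,0],[0,0,0],[0,0,0],[0,0,0],[0,0,0],[0,0,0],[0,0,0],[0,0,0],[0,0,0],[0,0,0]])

```text
time_s: 9.2
tool_pos: [560.5, 263.0, 336.7]
orientation: [-0.0, 0.206, 0.978, -0.0]
wrist_force: [-0.2, 0.3, -1.5]
width: 27.2
gripper_force: 30.0
```

apply_moves(jaw=[-1,-1,-1,-1,-1,-1], translation=[[0,0,0.004],[0,0,0.008],[0,0,0.012],[0,0,0.015],[0,0,0.015],[0,0,0.015]], twist=[[0,0,0],[0,0,0],[0,0,0],[0,0,0],[0,0,0],[0,0,0]])

```text
time_s: 9.95
tool_pos: [560.5, 263.0, 329.3]
orientation: [0.0, 0.206, 0.978, 0.0]
wrist_force: [-0.7, -0.2, -0.6]
width: 27.5
gripper_force: 30.0
```

apply_moves(jaw=[-1,-1,-1], translation=[[0,0,0.002],[0,0,0.003],[0,0,0.003]], twist=[[0,0,0],[0,0,0],[0,0,0]])

```text
time_s: 10.32
tool_pos: [560.5, 263.0, 327.8]
orientation: [0.0, 0.206, 0.978, 0.0]
wrist_force: [-0.8, 0.5, -0.1]
width: 27.5
gripper_force: 30.0
```

apply_moves(jaw=[-1,-1], translation=[[0,0,0.002],[0,0,0.002]], twist=[[0,0,0],[0,0,0]])

```text
time_s: 10.58
tool_pos: [560.8, 262.9, 327.7]
orientation: [0.001, 0.207, 0.978, 0.0]
wrist_force: [-1.5, -1.1, 7.7]
width: 27.5
gripper_force: 30.0
```

Contact: 7.7 N upward, and z stopped at 327.7, as expected for the floor. Releasing.

apply_moves(jaw=[-0.3,0,0.3,0.6,1,1,1,1,1], translation=[[0,0,0],[0,0,0],[0,0,0],[0,0,0],[0,0,0],[0,0,0],[0,0,0],[0,0,0],[0,0,0]], twist=[[0,0,0],[0,0,0],[0,0,0],[0,0,0],[0,0,0],[0,0,0],[0,0,0],[0,0,0],[0,0,0]])

```text
time_s: 11.7
tool_pos: [560.5, 263.0, 326.8]
orientation: [0.0, 0.206, 0.978, 0.0]
wrist_force: [-0.2, -0.6, 0.2]
width: 91.8
gripper_force: 0.0
```

apply_moves(jaw=[1,1,1,1,1,1,1,1,1,1], translation=[[0,0,-0.01],[0,0,-0.03],[0,0,-0.06],[0,0,-0.1],[0,0,-0.15],[0,0,-0.21],[0,0,-0.28],[0,0,-0.32],[0,0,-0.32],[0,0,-0.32]], twist=[[0,0,0],[0,0,0],[0,0,0],[0,0,0],[0,0,0],[0,0,0],[0,0,0],[0,0,0],[0,0,0],[0,0,0]])

```text
time_s: 12.95
tool_pos: [560.2, 262.9, 486.4]
orientation: [-0.0, 0.206, 0.978, -0.0]
wrist_force: [0.8, 0.4, -0.0]
width: 92.1
gripper_force: 0.0
```

```bash
python3 - <<'E'
from h import *
s=telemetry.get_state();print(s['time_s'],s['tool_pos'],s['wrist_force'])
save(eyes.snapshot('scene'),'end.png')
E
```

```text
12.95 [560.24563509 262.88541347 486.36569016] [ 0.77531178  0.39265801 -0.01622591]
```

View pics/end.png

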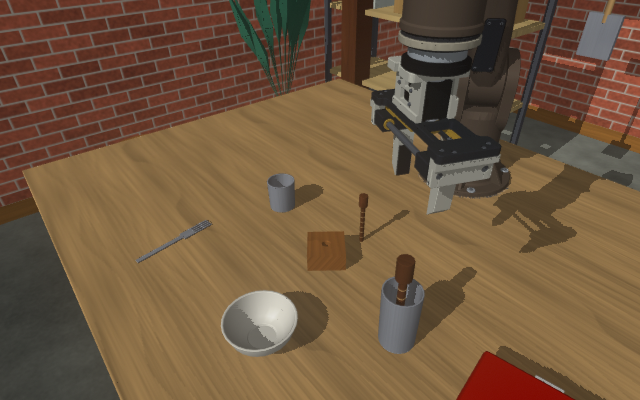

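The dipstick stands in the tall tumbler (head at (405,268)). Both tumblers are upright and in place, and the gripper is clear.

```bash
python3 -c "
from rig import bot
print(bot.sign_off())"
```

```text
the job is handed in; nothing more can be done
None
```

The dipstick was lowered until it touched the tall tumbler's floor and only then released; it stands in the tumbler, both tumblers are upright where they were, and the job was handed in at about 13 s.

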